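Take the broken plate off the inspection turntable

ROBOT

A 6-joint arm with a two-finger parallel gripper is mounted at the origin on the work surface. World frame = base frame: x ahead of the robot, y to its left, z up, the work surface at z = 0. Lengths are in mm, angles in rad, forces in N, time in s.
With the tool pointing down it reaches from about 325 to 900 mm from the base axis. Payload 6.1 kg.
Tool frame: the origin (TCP) lies midway between the tips of the shut fingers; the grasp point (between the pads) lies 19 mm behind it; z points along the fingers, y is the direction in which the jaws open and shut (so a half turn about z gives the same grasp; the last joint's range is limited). The gripper opens to 85 mm and grips with 20 to 120 N. Pads are 22 mm wide; open, the fingers measure 114 mm over their backs; the gripper's body (76 mm by 85 mm) begins 54 mm behind the grasp point. The pads swing forward as they close: fully open they stand 13 mm farther back than shut.
Start: joints at [-1.474, 0.22, 1.526, -0, 1.395, -0.126], TCP at [138.094, -609.545, 207.6] pointing down, gripper open.
Joint ranges: [-2.98, 2.98], [-0.91, 2.08], [0.09, 2.57], [-1.24, 4.39], [0.2, 2.65], [-2.68, 2.68]. Speed limits (rad/s): [2.57, 2.57, 3.01, 3.14, 3.14, 3.14].

INTERFACE

Orientations are given as a unit quaternion [w, x, y, z].
In Python, from cell import robot gives the robot as it stands. The module is installed in compiled form; this text tells all that it offers.
- The arm moves only by the tool step_arm, never from a script. Its argument "motion" is a list of rows, each a list of 3 entries, a list of its own where there are three numbers: the turn, a rotation vector about the tool's x, y, z in rad, then the shift along the tool's x, y, z in m, then the opening, from 0 (shut) to 1 (fully open). In form: [[[wx, wy, wz], [tx, ty, tz], claw], ...]. A call has 1 to 20 rows; each row is the pose to reach, as a shift and turn from the pose commanded when the call began, along the tool's axes at that moment; what a row does not reach only later rows make up. A row lasts 1/12 s, in which the tool goes at most 41.7 mm and 7.16 degrees, less where a joint would pass 70% of its speed; a pose out of reach is approached as far as the arm can. A call with a gripper value outside its range is refused whole. The fingers move at their own pace and stop on an object; "force" is the grip in N (left out, the last holds). Time passes only in rows, so rows that repeat a pose let the fingers close. It gives the time, the measured TCP pose, the force and the opening at its end, in the units of the state.
- robot.get_state(): the state, without advancing time (a new reading comes with each control period).
- robot.snapshot(name): name is "scene" or "top"; returns a dict with "frame" (400x640x3 uint8, red, green, blue), "fx", "fy", "cx", "cy" (pixels), "position" and "attitude" of the camera in the world. Camera axes: x right, y down, z forward; pixel columns grow to the right and rows downward; lengths in mm; the calibration is good to about 2 mm. A picture is of the moment at which its call begins. There is no depth.
- robot.job_done(): hands the job in, once; it reports no verdict.
The state is a dict: "time_s": time; "q": joint angles; "qd": joint speeds; "effort": joint torques, N m; "eef_pos": TCP position; "ee_rot": TCP orientation; "contact_force": force on the tool from outside, world axes, zero at the start; "torque": the same for the moment, N m; "finger_gap": opening from 0.0 (shut) to 1.0 (fully open).
Only numpy, scipy, OpenCV 4.12 (cv2) and the standard library are available. Lean on these libraries where they do the work, as an engineer would, in place of code of your own. Each camera call takes 0.05 s, during which the arm holds its last target. There are 200 camera calls.

TASK

One of the three glass plates leaning on the free-spinning inspection turntable has a top corner broken off. Lift that plate off without dislodging the two whole ones, and set it down gently, foot first, leaning back on the single aluminium reject rest beside the turntable. Leave the lamp, the bottle and the loupe alone.

Things in the scene. Friction and masses are not known exactly. Their poses are not given: they have to be found in the camera images.
- broken_plate: Broken glass plate, 70 wide x 110 tall x 10 mm thick, 180 g, its top +y corner gone: cut diagonally, 30 mm along top and side. Origin: middle of its foot edge, mid-thickness. Own z runs up the plate, y across its width, x is normal to its front (upper) face. At the start z leans 25 degrees from vertical, the top roughly towards the robot.
- broken_plate_grip (a point): A good point to grip the broken plate across its thickness (tool along the plate's -z): y = -5, z = 90 mm in the plate's frame, at mid-thickness, 20 mm below the top edge; same axes as the plate.
- broken_plate_top (a point): Point of the broken plate's frame 110 mm up its z from its origin, at mid-width and mid-thickness: middle of the top edge; same axes as the plate.
- whole_plate_a: Whole glass plate, 70 wide x 110 tall x 10 mm thick, about 190 g, all four corners square, standing in one of the three places of the turntable's easel. Origin: middle of its foot edge (mid-thickness). Own z runs up the plate to its top edge, y across its width, x is the normal of its front face.
- whole_plate_b: Whole glass plate, 70 wide x 110 tall x 10 mm thick, about 190 g, all four corners square, standing in one of the three places of the turntable's easel. Origin: middle of its foot edge (mid-thickness). Own z runs up the plate to its top edge, y across its width, x is the normal of its front face.
- turntable_axis (a point): Point on the turntable's axis at the top of its steel disc (310 mm across, top 44 mm above the bench); turns with it. z up, y along the easel on the disc (places at y = -86, 0, 86 mm); plates lean to -x. Their feet stand at x = 25, z = 16 mm in a channel 12 mm wide and 12 deep, square to the plate; a backrest supports the lower 45 mm of the rear face. Above that both faces are free.
- turntable (a joint): Turntable angle in rad, positive counterclockwise from above, 0 at the start. It spins almost without friction.
- reject_rest: Fixed aluminium reject rest for one plate: a base 130 x 130 mm with one sloped ledge and a backrest, both 130 mm wide; the same 25 degree lean as the easel. Origin on the bench under the seat; z up, x away from the side to which a plate leans (the plate's top goes to -x), y along the ledge.
- rest_seat (a point): Point on the reject rest 34 mm above its origin, same axes: where mid-foot (mid-thickness) of a seated plate belongs; the plate's z is then (-0.423, 0, 0.906) in these axes. The ledge is square to the plate and runs 17 mm forward (along the plate's x) from here to a lip 8 mm high; the backrest supports the plate's lower 60 mm.
- dispenser: White solvent dispenser bottle, 68 mm across, 135 mm tall, with a steel press-top; bystander. Origin: centre of its underside, z up.
- lamp: Light blue desk lamp: base 150 x 130 mm, neck and head up to 315 mm high, the head 160 mm long along its y; bystander. Origin: centre of the base's underside, z up.
- loupe: Grey inspection loupe, 60 mm across, 62 mm tall; bystander. Origin: centre of its underside, z up.

How it is judged:
By the outcome, as a careful person would: the job done as asked, in the order asked, and still so for the second after the job is handed in, with the robot touching nothing.
It also fails if it takes over 54 s, if anything falls off the work surface, if the arm or the gripper's body presses on something with over 40 N, if the wrist force passes 120 N, or if a joint passes its speed limit or range.

## Working session

There is one attempt and no reset: what is moved stays moved. The work goes in short steps, Python scripts to look and compute and a tool call to move; the robot and the scene stay as the last step left them, time stands still between calls to the robot, and variables do not carry over. Pictures are saved under pics/ and viewed, about 8 in all and at most 12, crops included, and the job is handed in when it is done.

Besides the shell and the picture viewer there is one more tool, called after "Call:" by a JSON object that holds its "name" and its "arguments", one argument or row to a line. step_arm: Moves the arm, as the interface text tells. Its arguments: {"type":"object","properties":{"motion":{"type":"array"},"force":{"type":"number"}},"required":["motion"]}

```bash
mkdir -p pics; python3 - <<'E'
from cell import robot
import cv2,pickle
s=robot.get_state(); print(s)
for n in("scene","top"):
    d=robot.snapshot(n); cv2.imwrite(f"pics/{n}0.png",cv2.cvtColor(d["frame"],cv2.COLOR_RGB2BGR)); pickle.dump(d,open(f"{n}0.pkl","wb"))
    print({k:v for k,v in d.items() if k!="frame"})
E
```

```text
{'time_s': 0.0, 'q': array([-1.47409929e+00,  2.21231348e-01,  1.52763296e+00,  1.14008593e-05,
        1.39470292e+00, -1.26116890e-01]), 'qd': array([ 3.67297826e-05,  1.22511082e-03,  5.32858091e-04, -6.62728611e-04,
        1.47139767e-03,  2.06639785e-03]), 'effort': array([ 7.56852296e-04, -4.96899533e+01, -3.89387333e+01, -2.90096114e-04,
        1.11246121e-02,  1.32667219e-05]), 'eef_pos': array([ 138.034749  , -608.88750759,  206.48449529]), 'ee_rot': array([-9.87101024e-04,  9.93800288e-01,  1.11175597e-01,  2.01331277e-05]), 'contact_force': array([-0.70796386,  0.99776182,  0.58368791]), 'torque': array([ 0.00760563, -0.07111988,  0.00689568]), 'finger_gap': 1.0017877305759286}
{'fx': 403.36853246198524, 'fy': 403.36853246198524, 'cx': 322.6325060548899, 'cy': 196.2890590525144, 'position': array([1122.91420013, -195.7032789 ,  990.86546843]), 'attitude': array([-0.24995703,  0.80306074,  0.51879036, -0.15320411])}
{'fx': 453.52324560806574, 'fy': 453.52324560806574, 'cx': 317.4921236470351, 'cy': 197.01976198218173, 'position': array([ 437.05978731,   54.59391784, 1342.90338685]), 'attitude': array([ 0.04464592, -0.6991585 ,  0.71252355, -0.03865636])}
```

View pics/scene0.png

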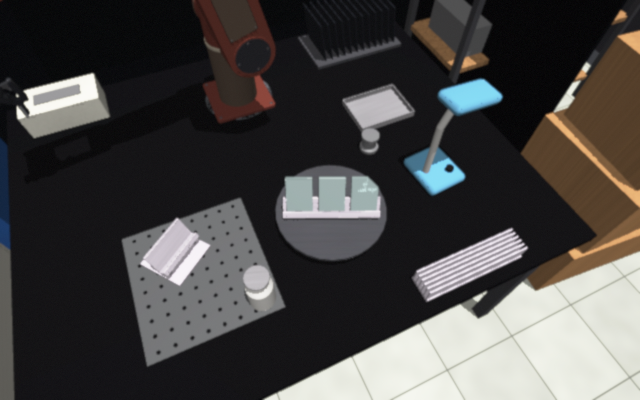

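View pics/top0.png

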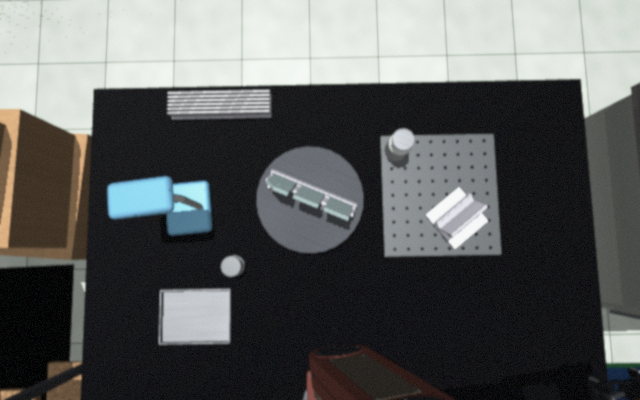

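The scene view shows three plates on the disc around (332,195) and the rest at (177,250). The top view shows the disc at (310,200), the plates at (280,185), (308,197) and (338,208), and the rest at (458,218). I'll enlarge these areas.

```bash
python3 - <<'E'
import cv2,numpy as np
s=cv2.imread("pics/scene0.png");t=cv2.imread("pics/top0.png")
f=lambda i,x,y,w,h:cv2.resize(i[y:y+h,x:x+w],(400,300),interpolation=cv2.INTER_CUBIC)
# scales: 114x? choose 4:3
o=np.vstack([np.hstack([f(s,275,165,120,90),f(t,255,155,120,90)]),np.hstack([f(s,135,210,100,75),f(t,410,180,100,75)])])
cv2.imwrite("pics/crop0.png",o)
E
```

```text
(no output)
```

View pics/crop0.png

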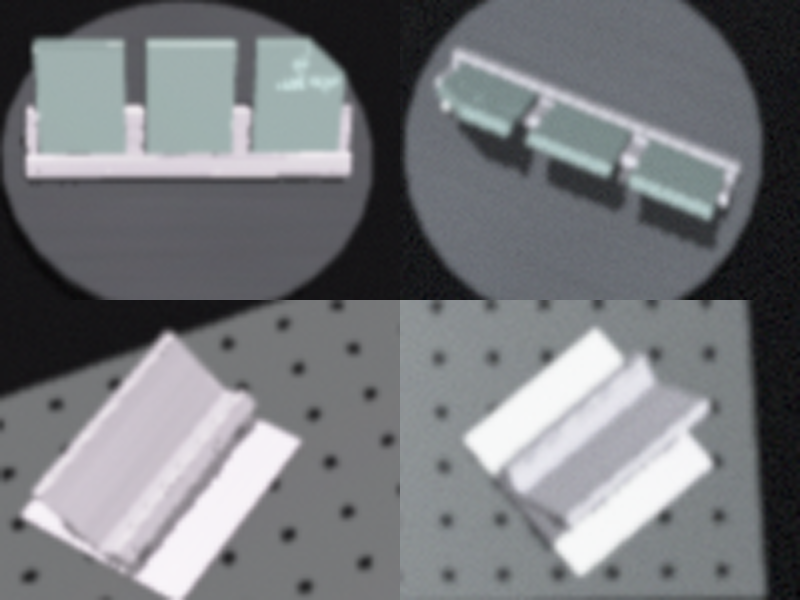

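The broken plate is the one at the +y end: right-hand in the scene view, left-hand in the top view, with its cut corner outermost. The rest leans towards the robot and -y. Next I'll measure both.

```bash
cat > h.py <<'E'
import numpy as np,cv2,pickle
from scipy.spatial.transform import Rotation as R
def rot(q): return R.from_quat([q[1],q[2],q[3],q[0]]).as_matrix()
def ray(d,uv):
    uv=np.atleast_2d(np.asarray(uv,float))
    r=np.c_[(uv[:,0]-d["cx"])/d["fx"],(uv[:,1]-d["cy"])/d["fy"],np.ones(len(uv))]
    return d["position"],r@rot(d["attitude"]).T
def onz(d,uv,z):
    p,r=ray(d,uv); return p+r*((z-p[2])/r[:,2])[:,None]
def tri(d1,a,d2,b):
    p,r=ray(d1,a);q,s=ray(d2,b);r=r[0];s=s[0]
    t=np.linalg.lstsq(np.c_[r,-s],q-p,rcond=None)[0]
    x,y=p+t[0]*r,q+t[1]*s
    return (x+y)/2,np.linalg.norm(x-y)
def proj(d,P):
    c=(np.atleast_2d(P)-d["position"])@rot(d["attitude"])
    return np.c_[d["fx"]*c[:,0]/c[:,2]+d["cx"],d["fy"]*c[:,1]/c[:,2]+d["cy"]]
E
python3 - <<'E'
from h import *
from scipy.optimize import least_squares
T=pickle.load(open("top0.pkl","rb"));S=pickle.load(open("scene0.pkl","rb"))
for n,d,(x,y,w,h) in(("top",T,(245,135,130,130)),("scene",S,(265,155,135,115))):
    g=cv2.cvtColor(d["frame"],cv2.COLOR_RGB2GRAY)[y:y+h,x:x+w]
    m=cv2.GaussianBlur(g,(3,3),0)>45
    cs,_=cv2.findContours(m.astype(np.uint8),cv2.RETR_EXTERNAL,cv2.CHAIN_APPROX_NONE)
    c=max(cs,key=cv2.contourArea)[:,0,:]+[x,y]
    P=onz(d,c,44.)[:,:2]
    f=lambda v:np.hypot(P[:,0]-v[0],P[:,1]-v[1])-v[2]
    r=least_squares(f,[*P.mean(0),155],loss="soft_l1",f_scale=1.5);print(n,r.x,np.abs(r.fun).mean())
    hsv=cv2.cvtColor(d["frame"],cv2.COLOR_RGB2HSV)[y:y+h,x:x+w]
    rgb=d["frame"][y:y+h,x:x+w].astype(int)
    green=((rgb[...,1]-rgb[...,0])>12).astype(np.uint8)
    k,l,st,ce=cv2.connectedComponentsWithStats(green)
    for i in range(1,k):
        if st[i,4]<60: continue
        v=g[l==i]; b=((l==i)&(g>(np.percentile(v,95)+np.median(v))/2)).astype(np.uint8)
        print(st[i],np.median(v),np.percentile(v,95))
        if n=="top":
            pts=np.argwhere(b)[:,::-1]+[x,y]; rc=cv2.minAreaRect(pts.astype(np.float32))
            print("strip",rc, onz(d,rc[0],159.7)[0], onz(d,cv2.boxPoints(rc),159.7)[:,:2].round(1).tolist(),pts.mean(0))
f=lambda d,x,y,w,h,W,H:cv2.resize(d["frame"][y:y+h,x:x+w,::-1],(W,H),interpolation=cv2.INTER_CUBIC)
o=np.hstack([f(S,138,215,75,72,400,384),f(T,422,182,75,72,400,384)])
cv2.imwrite("pics/crop1.png",np.vstack([o,np.hstack([f(T,262,165,100,54,400,216),f(S,280,170,100,54,400,216)])]))
E
```

```text
top [587.07235914  87.63987515 155.76413572] 0.727480340057263
[ 21  40  29  21 344] 136.0 184.84999999999997
strip ((275.98651123046875, 187.88693237304688), (23.457609176635742, 4.645973205566406), 30.068584442138672) [603.64309869 172.28343104 159.7       ] [[614.5, 202.1], [625.1, 195.9], [592.8, 142.6], [582.2, 148.8]] [277.71875 188.875  ]
[ 48  51  30  22 368] 135.0 188.64999999999998
strip ((305.25860595703125, 200.6034393310547), (25.068870544433594, 3.5282115936279297), 21.80141258239746) [568.42639318  95.6301609  159.7       ] [[577.0, 127.8], [585.6, 124.3], [559.8, 63.5], [551.3, 67.1]] [305.04705882 200.51764706]
[ 79  63  27  23 369] 136.0 188.0
strip ((335.67242431640625, 213.06895446777344), (25.440261840820312, 3.3425159454345703), 21.801406860351562) [534.08678482  16.5787359  159.7       ] [[543.0, 48.9], [551.1, 45.5], [525.2, -15.7], [517.1, -12.2]] [335.51764706 213.10588235]
scene [591.3154715   85.21180471 155.0986888 ] 1.5776060389322633
[ 21  22  26  34 837] 171.0 172.0
[ 54  22  27  33 839] 172.0 180.0
[ 86  22  27  33 796] 172.0 199.0
```

View pics/crop1.png

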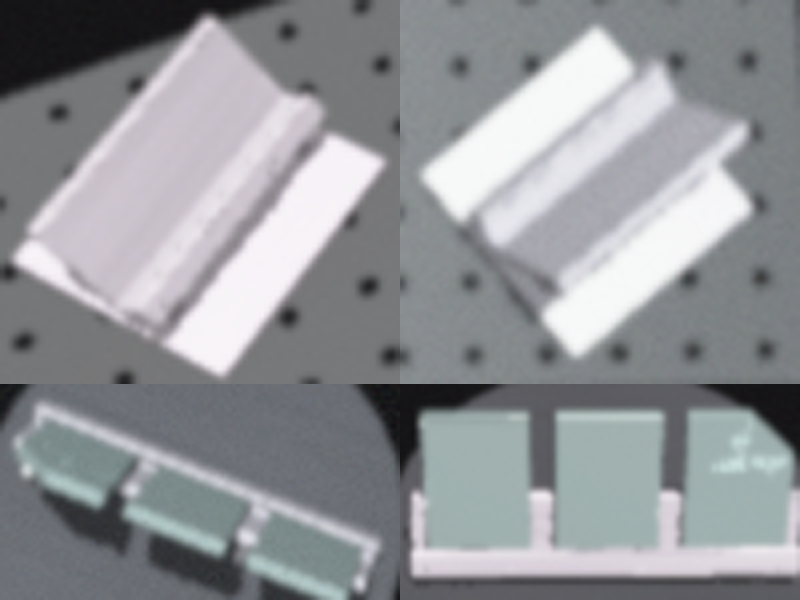

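Views so far: 4. The enlarged rest shows clear base corners, the backrest's top edge and the crease. I'll triangulate these.

```bash
python3 - <<'E'
from h import *
T=pickle.load(open("top0.pkl","rb"));S=pickle.load(open("scene0.pkl","rb"))
k=75/400
s=lambda p:[138+p[0]*k-.4,215+p[1]*k-.4]; t=lambda p:[422+(p[0]-400)*k-.4,182+p[1]*k-.4]
for n,a,b in(("top+y",(210,18),(563,285)),("top-y",(32,235),(748,125)),("crease+y",(285,98),(505,243)),("crease-y",(120,305),(672,105)),("baseA",(385,160),(425,173)),("baseB",(222,375),(598,27)),("baseC",(15,258),(750,210))):
    P,e=tri(S,s(a),T,t(b)); print(n,P.round(1),round(e,1))
for z in(0,6,10): print(z,[onz(T,t(p),z)[0,:2].round(1).tolist() for p in((425,173),(598,27),(750,210),(577,357))])
E
```

```text
top+y [ 473.6 -306.4   79.4] 1.4
top-y [ 555.2 -407.8   78.3] 1.2
crease+y [ 498.6 -290.    27.6] 3.5
crease-y [ 572.6 -389.6   18.2] 0.1
baseA [ 539.2 -254.6    3.3] 2.8
baseB [ 619.  -356.4    1.1] 0.5
baseC [ 515.3 -435.7   -1.1] 0.0
0 [[539.2, -256.7], [619.1, -357.0], [515.2, -435.3], [436.2, -335.4]]
6 [[538.7, -255.3], [618.3, -355.2], [514.9, -433.1], [436.2, -333.7]]
10 [[538.4, -254.4], [617.7, -353.9], [514.6, -431.6], [436.2, -332.5]]
```

```bash
cat > plan.py <<'E'
import json,os,sys
from h import *
def frame(yaw):
    X=np.array([np.cos(yaw),np.sin(yaw),0]);Z=np.array([0,0,1.]);Y=np.cross(Z,X);c,s=np.cos(np.radians(25)),np.sin(np.radians(25))
    return np.c_[c*X+s*Z,Y,-s*X+c*Z]          # plate axes as columns
def tool(F): return np.c_[F[:,1],F[:,0],-F[:,2]]
F="cmd.json"
def get():
    if not os.path.exists(F): return np.array([138.094,-609.545,207.6]),rot([0,.9938,.11118,0])
    d=json.load(open(F)); return np.array(d["p"]),np.array(d["R"])
def step(p,Rt):  # prints the move to p,Rt from the last commanded pose, and takes it as commanded
    p0,R0=get(); w=R.from_matrix(R0.T@Rt).as_rotvec().round(3); t=(R0.T@(p-p0)/1000).round(4)
    json.dump(dict(p=(p0+R0@t*1000).tolist(),R=(R0@R.from_rotvec(w).as_matrix()).tolist()),open(F,"w"))
    print("turn",w.tolist(),"shift",t.tolist(),"rows>=",np.ceil(max(np.linalg.norm(t)/.0417,np.degrees(np.linalg.norm(w))/7.16)))
E
python3 - <<'E'
from plan import *
FP=frame(np.radians(-23.5)); top=np.array([602.7,174.7,159.7]); 
step(np.array([400,-200,330.]),tool(FP))
step(top+FP@[0,-5,45.],tool(FP))
print(top+FP@[0,-5,45.])
E
```

```text
turn [-0.404, 0.205, -0.922] shift [0.3459, -0.3415, -0.1224] rows>= 13.0
turn [0.001, -0.0, -0.0] shift [0.4195, -0.0392, 0.1248] rows>= 11.0
[583.2657696  177.69803836 200.48385042]
```

Call:
{"name": "step_arm", "arguments": {
  "motion": [
    [[-0.404,0.205,-0.922],[0.3459,-0.3415,-0.1224],0.5],
    [[-0.404,0.205,-0.922],[0.3459,-0.3415,-0.1224],0.5],
    [[-0.404,0.205,-0.922],[0.3459,-0.3415,-0.1224],0.5],
    [[-0.404,0.205,-0.922],[0.3459,-0.3415,-0.1224],0.5],
    [[-0.404,0.205,-0.922],[0.3459,-0.3415,-0.1224],0.5],
    [[-0.404,0.205,-0.922],[0.3459,-0.3415,-0.1224],0.5],
    [[-0.404,0.205,-0.922],[0.3459,-0.3415,-0.1224],0.5],
    [[-0.404,0.205,-0.922],[0.3459,-0.3415,-0.1224],0.5],
    [[-0.404,0.205,-0.922],[0.3459,-0.3415,-0.1224],0.5],
    [[-0.404,0.205,-0.922],[0.3459,-0.3415,-0.1224],0.5],
    [[-0.404,0.205,-0.922],[0.3459,-0.3415,-0.1224],0.5],
    [[-0.404,0.205,-0.922],[0.3459,-0.3415,-0.1224],0.5],
    [[-0.404,0.205,-0.922],[0.3459,-0.3415,-0.1224],0.5],
    [[-0.404,0.205,-0.922],[0.3459,-0.3415,-0.1224],0.5],
    [[-0.404,0.205,-0.922],[0.3459,-0.3415,-0.1224],0.5],
    [[-0.404,0.205,-0.922],[0.3459,-0.3415,-0.1224],0.5],
    [[-0.404,0.205,-0.922],[0.3459,-0.3415,-0.1224],0.5],
    [[-0.404,0.205,-0.922],[0.3459,-0.3415,-0.1224],0.5],
    [[-0.404,0.205,-0.922],[0.3459,-0.3415,-0.1224],0.5],
    [[-0.404,0.205,-0.922],[0.3459,-0.3415,-0.1224],0.5]
  ]
}}

```text
time_s: 1.77
eef_pos: [399.4, -201.2, 329.7]
ee_rot: [0.181, 0.817, 0.534, 0.119]
contact_force: [-0.2, -0.3, 0.8]
finger_gap: 0.503
```

Call:
{"name": "step_arm", "arguments": {
  "motion": [
    [[0.001,0,0],[0.042,-0.0039,0.0125],0.5],
    [[0.001,0,0],[0.084,-0.0078,0.025],0.5],
    [[0.001,0,0],[0.126,-0.0117,0.0375],0.5],
    [[0.001,0,0],[0.168,-0.0156,0.05],0.5],
    [[0.001,0,0],[0.21,-0.0196,0.0624],0.5],
    [[0.001,0,0],[0.25,-0.0235,0.0745],0.5],
    [[0.001,0,0],[0.29,-0.0272,0.0865],0.5],
    [[0.001,0,0],[0.325,-0.0304,0.0967],0.5],
    [[0.001,0,0],[0.355,-0.0332,0.1056],0.5],
    [[0.001,0,0],[0.38,-0.0355,0.113],0.5],
    [[0.001,0,0],[0.4,-0.0374,0.119],0.5],
    [[0.001,0,0],[0.4195,-0.0392,0.1248],0.5],
    [[0.001,0,0],[0.4195,-0.0392,0.1248],0.5],
    [[0.001,0,0],[0.4195,-0.0392,0.1248],0.5],
    [[0.001,0,0],[0.4195,-0.0392,0.1248],0.5],
    [[0.001,0,0],[0.4195,-0.0392,0.1248],0.5]
  ]
}}

```text
time_s: 3.1
eef_pos: [583.3, 176.7, 200.9]
ee_rot: [0.181, 0.817, 0.535, 0.119]
contact_force: [0.3, -0.5, 0.4]
finger_gap: 0.498
```

```bash
cat > look.py <<'E'
import sys; from plan import *; from cell import robot
def look(tag,boxes,W=400,H=300):
    o=[]
    for n,(x,y,w,h) in boxes:
        d=robot.snapshot(n);pickle.dump(d,open(f"{n}_{tag}.pkl","wb"))
        o.append(cv2.resize(d["frame"][y:y+h,x:x+w,::-1],(W,H),interpolation=cv2.INTER_CUBIC))
    cv2.imwrite(f"pics/{tag}.png",np.hstack(o))
    s=robot.get_state(); p,Rc=get()
    print("err meas-cmd, tool axes",(Rc.T@(s["eef_pos"]-p)).round(2),"rot",R.from_matrix(Rc.T@rot(s["ee_rot"])).as_rotvec().round(4),s["contact_force"].round(1),s["finger_gap"],s["time_s"])
    return s
E
python3 - <<'E'
from look import *
s=look("hover",[("scene",(300,120,120,90)),("top",(250,145,120,90))])
for n in("scene","top"):
    d=pickle.load(open(n+"_hover.pkl","rb")); print(n,proj(d,s["eef_pos"]))
E
```

```text
err meas-cmd, tool axes [-0.83  0.75 -0.41] rot [-0.0007 -0.      0.0015] [ 0.8 -0.9  0.6] 0.5013085366721212 3.2
scene [[364.12972625 160.14891351]]
top [[272.63833844 193.57771138]]
```

View pics/hover.png

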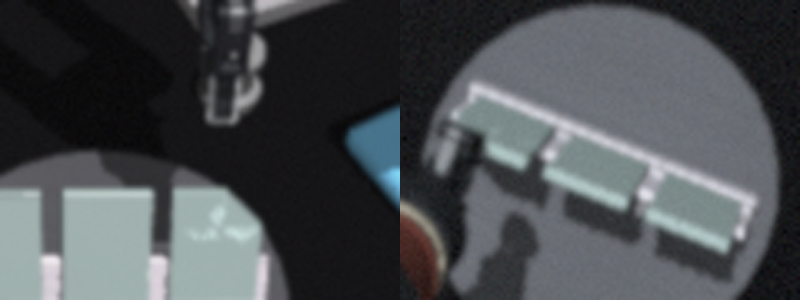

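```bash
python3 - <<'E'
from look import *
s=robot.get_state(); A=rot(s["ee_rot"]);p=s["eef_pos"]
FP=frame(np.radians(-23.5)); top=np.array([602.7,174.7,159.7])
o={}
for n,(x,y,w,h) in dict(scene=(310,120,80,60),top=(240,155,80,60)).items():
    d=pickle.load(open(n+"_hover.pkl","rb"))
    im=cv2.resize(d["frame"][y:y+h,x:x+w,::-1],(400,300),interpolation=cv2.INTER_CUBIC)
    im=np.clip(im*1.6,0,255).astype(np.uint8)
    q=lambda P:tuple(((proj(d,P)[0]-[x,y]+.5)*5).astype(int).tolist())
    for sy,c in((21,(0,0,255)),(-21,(0,255,255))):
        for sx in(-11,11):
            cv2.line(im,q(p+A@[sx,sy,-7]),q(p+A@[sx,sy,-40]),c,1)
    for a,b in(((5,-35),(5,5)),((5,5),(5,35)),((-5,-35),(-5,5)),((5,-35),(-5,-35))):
        cv2.line(im,q(top+FP@[a[0],a[1],0]),q(top+FP@[b[0],b[1],0 if b[1]<30 else -30]),(255,0,255),1)
    o[n]=im
cv2.imwrite("pics/hover2.png",np.hstack([o["scene"],o["top"]]))
E
```

```text
(no output)
```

View pics/hover2.png

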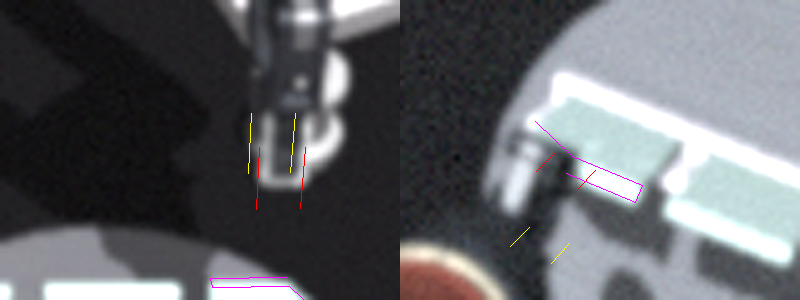

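The plate overlay matches in both views, and the fingers straddle the plate with ample gap. I'll descend along the plate.

Call:
{"name": "step_arm", "arguments": {
  "motion": [
    [[0,0,0],[0,0,0.008],0.5],
    [[0,0,0],[0,0,0.018],0.5],
    [[0,0,0],[0,0,0.028],0.5],
    [[0,0,0],[0,0,0.038],0.5],
    [[0,0,0],[0,0,0.048],0.5],
    [[0,0,0],[0,0,0.058],0.5],
    [[0,0,0],[0,0,0.067],0.5],
    [[0,0,0],[0,0,0.075],0.5],
    [[0,0,0],[0,0,0.08],0.5],
    [[0,0,0],[0,0,0.084],0.5],
    [[0,0,0],[0,0,0.084],0.5],
    [[0,0,0],[0,0,0.084],0.5]
  ]
}}

```text
time_s: 4.2
eef_pos: [615.9, 163.6, 124.4]
ee_rot: [0.181, 0.817, 0.535, 0.119]
contact_force: [-0.9, 1.0, 0.6]
finger_gap: 0.495
```

```bash
python3 - <<'E'
from look import *
p,Rc=get(); step(p+Rc@[0,0,84.],Rc)
s=look("grip0",[("scene",(320,145,80,60)),("top",(240,155,80,60))])
E
```

```text
turn [0.0, 0.0, 0.0] shift [-0.0, -0.0, 0.084] rows>= 3.0
err meas-cmd, tool axes [ 0.32  0.43 -0.48] rot [-0.0007  0.0006  0.0001] [ 1.3  0.8 -0.3] 0.4996944170979047 4.3
```

View pics/grip0.png

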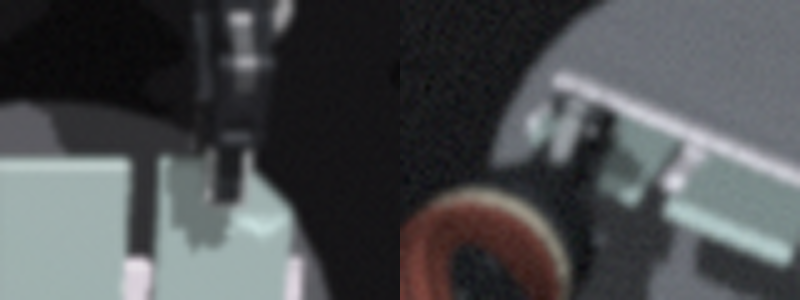

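The front finger is over the plate's middle, and the disc hasn't moved. I'll close slowly.

Call:
{"name": "step_arm", "arguments": {
  "motion": [
    [[0,0,0],[0,0,0],0.42],
    [[0,0,0],[0,0,0],0.36],
    [[0,0,0],[0,0,0],0.32],
    [[0,0,0],[0,0,0],0.28],
    [[0,0,0],[0,0,0],0.26],
    [[0,0,0],[0,0,0],0.24],
    [[0,0,0],[0,0,0],0.22],
    [[0,0,0],[0,0,0],0.21],
    [[0,0,0],[0,0,0],0.2],
    [[0,0,0],[0,0,0],0.19],
    [[0,0,0],[0,0,0],0.18],
    [[0,0,0],[0,0,0],0.17],
    [[0,0,0],[0,0,0],0.16],
    [[0,0,0],[0,0,0],0.15],
    [[0,0,0],[0,0,0],0.14],
    [[0,0,0],[0,0,0],0.13],
    [[0,0,0],[0,0,0],0.12],
    [[0,0,0],[0,0,0],0.11],
    [[0,0,0],[0,0,0],0.1],
    [[0,0,0],[0,0,0],0.08]
  ],
  "force": 30
}}

```text
time_s: 5.97
eef_pos: [615.9, 163.6, 124.5]
ee_rot: [0.181, 0.817, 0.535, 0.119]
contact_force: [-0.5, 0.2, 0.0]
finger_gap: 0.106
```

Call:
{"name": "step_arm", "arguments": {
  "motion": [
    [[0,0,0],[0,0,0],0.0],
    [[0,0,0],[0,0,0],0.0],
    [[0,0,0],[0,0,0],0.0],
    [[0,0,0],[0,0,0],0.0]
  ],
  "force": 40
}}

```text
time_s: 6.3
eef_pos: [615.9, 163.6, 124.5]
ee_rot: [0.181, 0.817, 0.535, 0.119]
contact_force: [-0.7, 0.7, 1.1]
finger_gap: 0.106
```

```bash
python3 - <<'E'
from look import *
s=look("grip1",[("scene",(280,145,120,90)),("top",(250,145,120,90))]); print(s["torque"])
E
```

```text
err meas-cmd, tool axes [ 0.04  0.23 -0.11] rot [-0.0003  0.0001  0.0001] [-0.7 -0.5  2.2] 0.10230014482975078 6.4
[-0.05058919  0.02252585  0.06632723]
```

View pics/grip1.png

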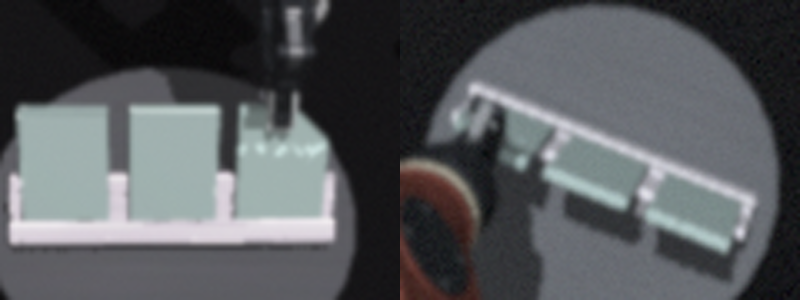

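Plate gripped (opening 0.10, about 9 mm), with the disc and whole plates in place. I'll lift along the plate.

Call:
{"name": "step_arm", "arguments": {
  "motion": [
    [[0,0,0],[0,0,-0.001],0],
    [[0,0,0],[0,0,-0.003],0],
    [[0,0,0],[0,0,-0.005],0],
    [[0,0,0],[0,0,-0.008],0],
    [[0,0,0],[0,0,-0.011],0],
    [[0,0,0],[0,0,-0.014],0],
    [[0,0,0],[0,0,-0.018],0],
    [[0,0,0],[0,0,-0.022],0],
    [[0,0,0],[0,0,-0.028],0],
    [[0,0,0],[0,0,-0.036],0],
    [[0,0,0],[0,0,-0.046],0],
    [[0,0,0],[0,0,-0.058],0],
    [[0,0,0],[0,0,-0.072],0],
    [[0,0,0],[0,0,-0.088],0],
    [[0,0,0],[0,0,-0.106],0],
    [[0,0,0],[0,0,-0.124],0],
    [[0,0,0],[0,0,-0.138],0],
    [[0,0,0],[0,0,-0.148],0],
    [[0,0,0],[0,0,-0.156],0],
    [[0,0,0],[0,0,-0.16],0]
  ]
}}

```text
time_s: 8.07
eef_pos: [553.8, 191.0, 271.2]
ee_rot: [0.181, 0.816, 0.535, 0.12]
contact_force: [0.1, 0.0, -1.1]
finger_gap: 0.102
```

```bash
python3 - <<'E'
from look import *
p,Rc=get(); step(p+Rc@[0,0,-160.],Rc)
s=look("lift",[("scene",(270,80,160,150)),("top",(230,125,160,150))],400,375); print(s["torque"])
p,Rc=get(); z=json.load(open("cmd.json"))
FR=frame(np.radians(38.3)); seat=np.array([537.8,-335.5,34.])
# plate grip point on the plate is taken as nominal: TCP at y=-5, z=71
hov=seat+FR@[6,-5,71+70.]; print("hover",hov)
w=R.from_matrix(Rc.T@tool(FR)).as_rotvec(); print(w, Rc.T@(hov-p))
E
```

```text
turn [0.0, 0.0, 0.0] shift [0.0, 0.0, -0.16] rows>= 4.0
err meas-cmd, tool axes [ 0.25  0.29 -0.69] rot [-0.0007  0.0008  0.0001] [ 0.7 -0.7 -1.7] 0.10704134777875135 8.1667
[ 0.11084713  0.2869479  -0.02504072]
hover [ 498.40221237 -372.9857396   164.32510754]
[-2.44430154e-04  4.55444624e-01 -9.78116559e-01] [-538.85238552  113.52193742  168.54309293]
```

View pics/lift.png

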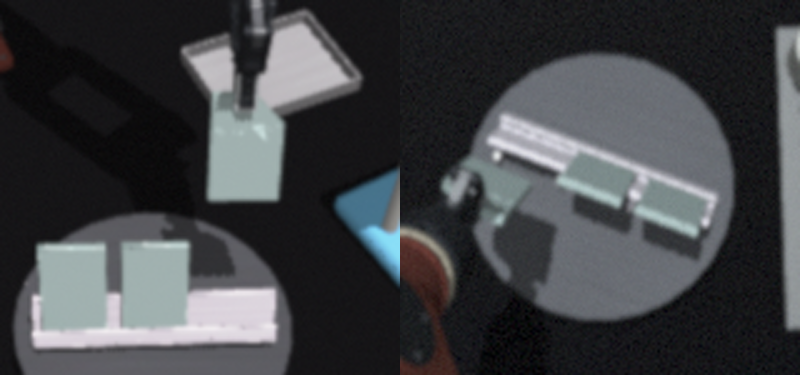

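The plate hangs straight in the grip and both whole plates stand undisturbed. I'll compare the foot position with the prediction.

```bash
python3 - <<'E'
from plan import *
d=pickle.load(open("scene_lift.pkl","rb"));T=pickle.load(open("top_lift.pkl","rb"))
p,Rc=get(); FP=np.c_[Rc[:,1],Rc[:,0],-Rc[:,2]]; foot=p-FP@[0,-5,71]
for n,v,(ox,oy),k in(("scene",d,(270,80),2.5),("top",T,(230,125),2.5)):
    print(n,[(((proj(v,foot+FP@q)[0]-[ox,oy]+.5)*k).round(1)).tolist() for q in([5,-35,0],[5,35,0],[5,35,80],[5,5,110],[5,-35,110],[-5,-35,110])])
# measured mask edges
for n,v,(x,y,w,h) in(("scene",d,(345,105,50,70)),("top",T,(245,180,45,45))):
    rgb=v["frame"][y:y+h,x:x+w].astype(int); m=((rgb[...,1]-rgb[...,0])>10).astype(np.uint8)
    c=max(cv2.findContours(m,cv2.RETR_EXTERNAL,cv2.CHAIN_APPROX_NONE)[0],key=cv2.contourArea)
    a=cv2.approxPolyDP(c,2,True)[:,0]+[x,y]; o=np.array([270,80] if n=="scene" else [230,125]); print(n,((a-o+.5)*2.5).tolist())
E
```

```text
scene [[208.3, 199.5], [277.9, 199.1], [284.4, 123.9], [255.4, 94.1], [213.2, 94.3], [212.3, 90.6]]
top [[134.5, 181.1], [70.9, 155.0], [46.1, 176.9], [65.7, 198.3], [105.6, 214.8], [102.3, 224.3]]
scene [[213.75, 93.75], [208.75, 196.25], [276.25, 198.75], [281.25, 121.25], [261.25, 101.25], [256.25, 113.75], [238.75, 118.75], [223.75, 103.75], [231.25, 98.75]]
top [[63.75, 161.25], [81.25, 173.75], [98.75, 208.75], [81.25, 213.75], [103.75, 223.75], [128.75, 181.25]]
```

```bash
python3 - <<'E'
from plan import *
FR=frame(np.radians(38.3)); hov=np.array([537.8,-335.5,34.])+FR@[6,-5,141.]
step(hov+[0,0,120.],tool(FR))
p,Rc=get(); print(p)
E
python3 -c "
f=[.01,.03,.06,.1,.15,.21,.27,.33,.39,.45,.51,.57,.63,.69,.75,.81,.87,.92,.97,1]
print(f)"
```

```text
turn [-0.0, 0.455, -0.978] shift [-0.5388, 0.1642, 0.0598] rows>= 14.0
[ 498.43491945 -372.99100483  284.29730404]
[0.01, 0.03, 0.06, 0.1, 0.15, 0.21, 0.27, 0.33, 0.39, 0.45, 0.51, 0.57, 0.63, 0.69, 0.75, 0.81, 0.87, 0.92, 0.97, 1]
```

Call:
{"name": "step_arm", "arguments": {
  "motion": [
    [[0,0.005,-0.01],[-0.005,0.002,0.001],0],
    [[0,0.014,-0.029],[-0.016,0.005,0.002],0],
    [[0,0.027,-0.059],[-0.032,0.01,0.004],0],
    [[0,0.045,-0.098],[-0.054,0.016,0.006],0],
    [[0,0.068,-0.147],[-0.081,0.025,0.009],0],
    [[0,0.095,-0.205],[-0.113,0.034,0.013],0],
    [[0,0.123,-0.264],[-0.145,0.044,0.016],0],
    [[0,0.15,-0.323],[-0.178,0.054,0.02],0],
    [[0,0.177,-0.381],[-0.21,0.064,0.023],0],
    [[0,0.205,-0.44],[-0.242,0.074,0.027],0],
    [[0,0.232,-0.499],[-0.275,0.084,0.03],0],
    [[0,0.259,-0.557],[-0.307,0.094,0.034],0],
    [[0,0.287,-0.616],[-0.339,0.103,0.038],0],
    [[0,0.314,-0.675],[-0.372,0.113,0.041],0],
    [[0,0.341,-0.734],[-0.404,0.123,0.045],0],
    [[0,0.369,-0.792],[-0.436,0.133,0.048],0],
    [[0,0.396,-0.851],[-0.469,0.143,0.052],0],
    [[0,0.419,-0.9],[-0.496,0.151,0.055],0],
    [[0,0.441,-0.949],[-0.523,0.159,0.058],0],
    [[0,0.455,-0.978],[-0.5388,0.1642,0.0598],0]
  ]
}}

```text
time_s: 9.83
eef_pos: [496.9, -376.7, 282.1]
ee_rot: [0.093, 0.426, 0.878, 0.194]
contact_force: [0.6, 1.1, -0.7]
finger_gap: 0.103
```

Call:
{"name": "step_arm", "arguments": {
  "motion": [
    [[0,0,0],[0,0,0],0],
    [[0,0,0],[0,0,0],0],
    [[0,0,0],[0,0,0],0]
  ]
}}

```text
time_s: 10.08
eef_pos: [498.1, -372.4, 283.1]
ee_rot: [0.093, 0.426, 0.878, 0.195]
contact_force: [0.5, 0.4, -1.7]
finger_gap: 0.103
```

```bash
python3 - <<'E'
from look import *
from plan import *
s=robot.get_state();p,Rc=get();print((Rc.T@(s["eef_pos"]-p)).round(2),R.from_matrix(Rc.T@rot(s["ee_rot"])).as_rotvec().round(4),s["finger_gap"],s["q"].round(2),s["time_s"])
FR=frame(np.radians(38.3)); hov=np.array([537.8,-335.5,34.])+FR@[6,-5,141.]
step(hov+FR@[0,0,-40.],tool(FR))
E
```

```text
[ 0.65 -0.4   1.13] [-0.0001  0.0017  0.0017] 0.10348272592787122 [-1.02  0.14  1.54  0.43  1.52 -1.72] 10.0833
turn [-0.0, 0.0, -0.0] shift [0.0001, -0.0507, 0.1487] rows>= 4.0
```

Call:
{"name": "step_arm", "arguments": {
  "motion": [
    [[0,0,0],[0,-0.003,0.006],0],
    [[0,0,0],[0,-0.008,0.018],0],
    [[0,0,0],[0,-0.014,0.034],0],
    [[0,0,0],[0,-0.02,0.05],0],
    [[0,0,0],[0,-0.026,0.066],0],
    [[0,0,0],[0,-0.032,0.082],0],
    [[0,0,0],[0,-0.037,0.098],0],
    [[0,0,0],[0,-0.041,0.113],0],
    [[0,0,0],[0,-0.045,0.126],0],
    [[0,0,0],[0,-0.048,0.136],0],
    [[0,0,0],[0,-0.05,0.143],0],
    [[0,0,0],[0.0001,-0.0507,0.1487],0],
    [[0,0,0],[0.0001,-0.0507,0.1487],0],
    [[0,0,0],[0.0001,-0.0507,0.1487],0],
    [[0,0,0],[0.0001,-0.0507,0.1487],0]
  ]
}}

```text
time_s: 11.33
eef_pos: [512.0, -363.1, 129.0]
ee_rot: [0.095, 0.426, 0.879, 0.194]
contact_force: [-0.1, 0.5, -1.0]
finger_gap: 0.103
```

```bash
python3 - <<'E'
from look import *
s=look("rest1",[("scene",(120,180,120,120)),("top",(400,160,120,120))],400,400)
E
```

```text
err meas-cmd, tool axes [-0.73  0.28 -0.95] rot [ 0.0001 -0.0016 -0.0005] [-0.1 -0.4 -2.6] 0.1053732127602958 11.4333
```

View pics/rest1.png

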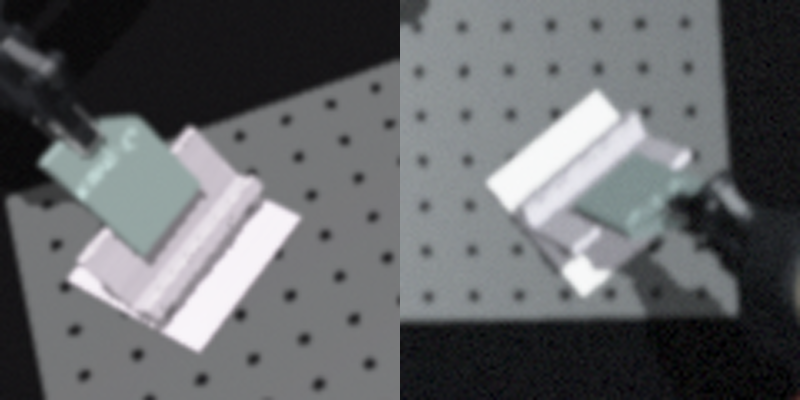

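The plate is centred over the rest, its foot parallel to the ledge and about 30 mm above it. I'll lower it gently.

Call:
{"name": "step_arm", "arguments": {
  "motion": [
    [[0,0,0],[0,0,0.002],0],
    [[0,0,0],[0,0,0.005],0],
    [[0,0,0],[0,0,0.009],0],
    [[0,0,0],[0,0,0.013],0],
    [[0,0,0],[0,0,0.017],0],
    [[0,0,0],[0,0,0.02],0],
    [[0,0,0],[0,0,0.022],0],
    [[0,0,0],[0,0,0.024],0],
    [[0,0,0],[0,0,0.024],0],
    [[0,0,0],[0,0,0.024],0]
  ]
}}

```text
time_s: 12.27
eef_pos: [519.6, -356.2, 106.2]
ee_rot: [0.094, 0.426, 0.879, 0.195]
contact_force: [-0.1, -0.2, -1.9]
finger_gap: 0.106
```

Call:
{"name": "step_arm", "arguments": {
  "motion": [
    [[0,0,0],[0,0,0.0005],0],
    [[0,0,0],[0,0,0.001],0],
    [[0,0,0],[0,0,0.0015],0],
    [[0,0,0],[0,0,0.002],0],
    [[0,0,0],[0,0,0.002],0]
  ]
}}

```text
time_s: 12.68
eef_pos: [520.2, -355.7, 104.5]
ee_rot: [0.094, 0.426, 0.879, 0.195]
contact_force: [0.1, 0.5, -1.4]
finger_gap: 0.103
```

Call:
{"name": "step_arm", "arguments": {
  "motion": [
    [[0,0,0],[0,0,0.0005],0],
    [[0,0,0],[0,0,0.001],0],
    [[0,0,0],[0,0,0.0015],0],
    [[0,0,0],[0,0,0.0015],0]
  ]
}}

```text
time_s: 13.02
eef_pos: [520.7, -355.2, 103.0]
ee_rot: [0.094, 0.426, 0.879, 0.195]
contact_force: [1.1, 0.3, -2.0]
finger_gap: 0.104
```

Call:
{"name": "step_arm", "arguments": {
  "motion": [
    [[0,0,0],[0,0,0.0005],0],
    [[0,0,0],[0,0,0.001],0],
    [[0,0,0],[0,0,0.0015],0],
    [[0,0,0],[0,0,0.0015],0]
  ]
}}

```text
time_s: 13.35
eef_pos: [521.2, -354.8, 101.7]
ee_rot: [0.094, 0.426, 0.879, 0.195]
contact_force: [-0.4, -1.0, -2.2]
finger_gap: 0.104
```

Call:
{"name": "step_arm", "arguments": {
  "motion": [
    [[0,0,0],[0,0,0.0005],0],
    [[0,0,0],[0,0,0.001],0],
    [[0,0,0],[0,0,0.001],0]
  ]
}}

```text
time_s: 13.6
eef_pos: [521.6, -354.6, 100.8]
ee_rot: [0.094, 0.426, 0.879, 0.195]
contact_force: [-1.0, -0.3, -1.6]
finger_gap: 0.103
```

Call:
{"name": "step_arm", "arguments": {
  "motion": [
    [[0,0,0],[0,0,0.0005],0],
    [[0,0,0],[0,0,0.001],0],
    [[0,0,0],[0,0,0.001],0]
  ]
}}

```text
time_s: 13.85
eef_pos: [521.9, -354.7, 100.4]
ee_rot: [0.095, 0.426, 0.879, 0.194]
contact_force: [-2.6, 0.0, 1.8]
finger_gap: 0.101
```

Call:
{"name": "step_arm", "arguments": {
  "motion": [
    [[0,0,0],[0,0,0.0005],0],
    [[0,0,0],[0,0,0.001],0],
    [[0,0,0],[0,0,0.001],0]
  ]
}}

```text
time_s: 14.1
eef_pos: [522.1, -354.8, 100.5]
ee_rot: [0.095, 0.426, 0.879, 0.194]
contact_force: [-6.0, 1.1, 6.7]
finger_gap: 0.102
```

Contact with the ledge is at the expected height, with a few newtons of force. I'll ease 1 mm and move back towards the backrest.

Call:
{"name": "step_arm", "arguments": {
  "motion": [
    [[0,0,0],[0,0,-0.0008],0],
    [[0,0,0],[0,-0.0005,-0.0012],0],
    [[0,0,0],[0,-0.001,-0.0012],0],
    [[0,0,0],[0,-0.0015,-0.0012],0],
    [[0,0,0],[0,-0.002,-0.0012],0],
    [[0,0,0],[0,-0.0025,-0.0012],0],
    [[0,0,0],[0,-0.003,-0.0012],0],
    [[0,0,0],[0,-0.003,-0.0012],0]
  ]
}}

```text
time_s: 14.77
eef_pos: [519.9, -356.3, 99.2]
ee_rot: [0.095, 0.426, 0.879, 0.195]
contact_force: [1.0, 1.1, 3.3]
finger_gap: 0.102
```

Call:
{"name": "step_arm", "arguments": {
  "motion": [
    [[0,0,0],[0,-0.0005,0],0],
    [[0,0,0],[0,-0.001,0],0],
    [[0,0,0],[0,-0.001,0],0]
  ]
}}

```text
time_s: 15.02
eef_pos: [519.1, -356.9, 98.7]
ee_rot: [0.095, 0.426, 0.879, 0.195]
contact_force: [-0.5, 0.4, 3.1]
finger_gap: 0.1
```

Call:
{"name": "step_arm", "arguments": {
  "motion": [
    [[0,0,0],[0,-0.0005,0],0],
    [[0,0,0],[0,-0.001,0],0],
    [[0,0,0],[0,-0.001,0],0]
  ]
}}

```text
time_s: 15.27
eef_pos: [518.7, -357.2, 98.5]
ee_rot: [0.095, 0.426, 0.878, 0.195]
contact_force: [2.2, 1.1, 5.1]
finger_gap: 0.103
```

Call:
{"name": "step_arm", "arguments": {
  "motion": [
    [[0,0,0],[0,-0.0005,0],0],
    [[0,0,0],[0,-0.001,0],0],
    [[0,0,0],[0,-0.001,0],0]
  ]
}}

```text
time_s: 15.52
eef_pos: [518.6, -357.3, 98.5]
ee_rot: [0.095, 0.426, 0.878, 0.195]
contact_force: [3.8, 3.1, 5.8]
finger_gap: 0.104
```

Contact with the backrest. I'll relax slightly, open slowly, then look.

Call:
{"name": "step_arm", "arguments": {
  "motion": [
    [[0,0,0],[0,0.0006,-0.0003],0],
    [[0,0,0],[0,0.001,-0.0006],0],
    [[0,0,0],[0,0.001,-0.0006],0.1],
    [[0,0,0],[0,0.001,-0.0006],0.11],
    [[0,0,0],[0,0.001,-0.0006],0.12],
    [[0,0,0],[0,0.001,-0.0006],0.13],
    [[0,0,0],[0,0.001,-0.0006],0.14],
    [[0,0,0],[0,0.001,-0.0006],0.15],
    [[0,0,0],[0,0.001,-0.0006],0.16],
    [[0,0,0],[0,0.001,-0.0006],0.17],
    [[0,0,0],[0,0.001,-0.0006],0.19],
    [[0,0,0],[0,0.001,-0.0006],0.21],
    [[0,0,0],[0,0.001,-0.0006],0.24],
    [[0,0,0],[0,0.001,-0.0006],0.28],
    [[0,0,0],[0,0.001,-0.0006],0.32],
    [[0,0,0],[0,0.001,-0.0006],0.36],
    [[0,0,0],[0,0.001,-0.0006],0.4],
    [[0,0,0],[0,0.001,-0.0006],0.42],
    [[0,0,0],[0,0.001,-0.0006],0.42]
  ],
  "force": 20
}}

```text
time_s: 17.1
eef_pos: [518.1, -357.4, 98.6]
ee_rot: [0.094, 0.426, 0.879, 0.195]
contact_force: [-0.4, -0.1, 0.7]
finger_gap: 0.419
```

```bash
python3 - <<'E'
from look import *
s=look("rest2",[("scene",(120,180,120,120)),("top",(400,160,120,120))],400,400)
E
```

```text
err meas-cmd, tool axes [-0.   -5.   30.19] rot [0. 0. 0.] [1.5 0.1 0.6] 0.41893908813180336 17.2
```

View pics/rest2.png

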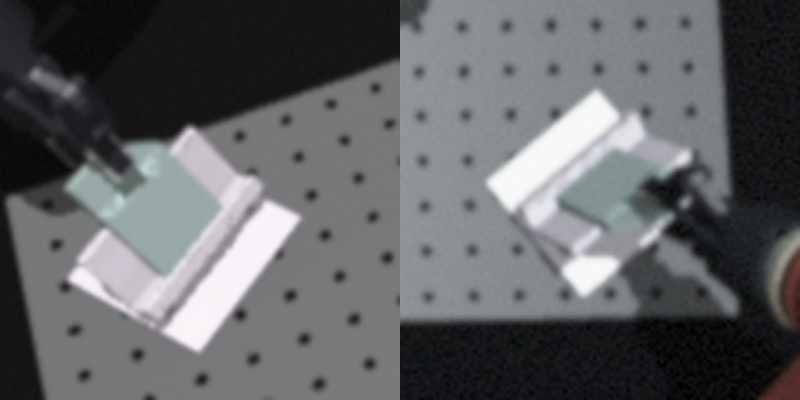

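The plate stands seated behind the lip and leans on the backrest, with the fingers free of it (no force). I'll retreat along the plate.

Call:
{"name": "step_arm", "arguments": {
  "motion": [
    [[0,0,0],[0,0,-0.002],0.42],
    [[0,0,0],[0,0,-0.006],0.42],
    [[0,0,0],[0,0,-0.011],0.42],
    [[0,0,0],[0,0,-0.018],0.42],
    [[0,0,0],[0,0,-0.026],0.42],
    [[0,0,0],[0,0,-0.035],0.42],
    [[0,0,0],[0,0,-0.045],0.42],
    [[0,0,0],[0,0,-0.056],0.42],
    [[0,0,0],[0,0,-0.068],0.42],
    [[0,0,0],[0,0,-0.08],0.42],
    [[0,0,0],[0,0,-0.095],0.42],
    [[0,0,0],[0,0,-0.11],0.42],
    [[0,0,0],[0,0,-0.125],0.42],
    [[0,0,0],[0,0,-0.138],0.42],
    [[0,0,0],[0,0,-0.147],0.42],
    [[0,0,0],[0,0,-0.15],0.42],
    [[0,0,0],[0,0,-0.15],0.42],
    [[0,0,0],[0,0,-0.15],0.42]
  ]
}}

```text
time_s: 18.7
eef_pos: [468.2, -396.4, 234.1]
ee_rot: [0.094, 0.426, 0.879, 0.195]
contact_force: [0.3, 0.7, -0.7]
finger_gap: 0.421
```

```bash
python3 - <<'E'
from look import *
look("end",[("scene",(120,120,280,210)),("top",(240,120,280,210))],400,300)
def greens(d,x,y,w,h):
    rgb=d["frame"][y:y+h,x:x+w].astype(int); m=((rgb[...,1]-rgb[...,0])>12).astype(np.uint8)
    _,_,st,ce=cv2.connectedComponentsWithStats(m); return [(c+[x,y]).round(1).tolist()+[int(s[4])] for s,c in zip(st[1:],ce[1:]) if s[4]>60]
for f in("top0","top_grip1","top_end"): print(f,greens(pickle.load(open(f+".pkl","rb")),245,135,130,130))
for f in("scene0","scene_end"): print(f,greens(pickle.load(open(f+".pkl","rb")),265,155,135,115))
E
```

```text
err meas-cmd, tool axes [   0.62   -5.16 -118.66] rot [-0.0003  0.0018  0.0005] [-0.7  0.2  1.1] 0.41894121063883377 18.8
top0 [[280.0, 184.6, 344], [308.3, 196.6, 368], [337.6, 208.7, 369]]
top_grip1 [[286.8, 186.0, 129], [308.2, 196.7, 366], [337.6, 208.6, 367]]
top_end [[308.2, 196.7, 365], [337.9, 208.1, 369]]
scene0 [[298.6, 193.0, 837], [331.5, 192.8, 839], [363.3, 193.7, 796]]
scene_end [[298.7, 193.8, 845], [331.4, 193.0, 839]]
```

View pics/end.png

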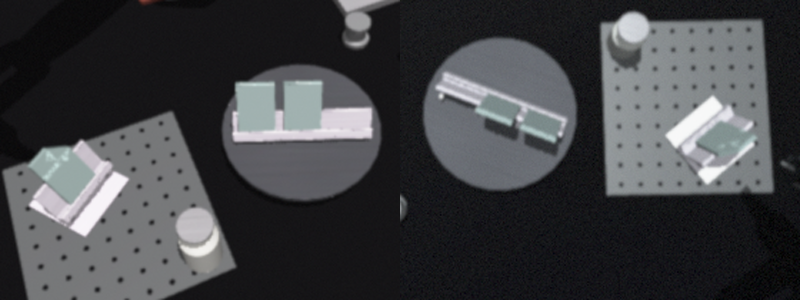

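The broken plate leans on the rest, both whole plates stand in the easel, and the bottle and loupe are where they were. The arm is clear, so I'm handing in.

```bash
python3 -c "
from cell import robot
print(robot.job_done())"
```

```text
the job is handed in; nothing more can be done
None
```

The broken plate is off the turntable and standing foot first on the reject rest, leaning back on its backrest. I handed the job in at about 19 s of the 54 s allowed. The hand-in reports no verdict, so whether it passed isn't confirmed.

- **Lift:** I gripped the plate at the +y end of the easel across its thickness at 40 N and lifted it along its own plane.
- **Placing:** I lowered it until the ledge took its weight, at the height I expected. The wrist read about 9 N at first contact. I then moved it back against the backrest, let go slowly and drew the gripper away along the plate.
- **Final pictures:** The plate is seated behind the lip, and the gripper was about 80 mm above the plate's top edge with no measurable force. The bottle and loupe look unmoved. The lamp was outside the final crops, but the arm's planned path stayed well clear of it.
- **Whole plates:** Both are still in their places. The image centres of the two whole plates shifted by 0.8 pixel at most from the start. That could be measurement noise or a very slight turn of the disc.
- **Disagreements:** Heights on the rest found from the two cameras together came out about 7 mm lower than its stated dimensions. I used the top view with the stated heights instead, and the ledge contact bore that out. At ledge contact the wrist also showed a sideways force of about 5 N, which went away once I eased off.

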